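Lay out three stripped saws' parts in the sectioned tray

ROBOT

A 6-joint arm with a two-finger parallel gripper is mounted at the origin on the work surface. World frame = base frame: x ahead of the robot, y to its left, z up, the work surface at z = 0. Lengths are in mm, angles in rad, forces in N, time in s.
With the tool pointing down it reaches from about 400 to 825 mm from the base axis. Payload 7 kg.
Tool frame: the origin (TCP) lies at the very end of the fingers, on their centre line; the grasp point (between the pads) lies 19 mm behind it; z points along the fingers, y is the direction in which the jaws open and shut (so a half turn about z gives the same grasp; the last joint's range is limited). The gripper opens to 88 mm and grips with 3 to 60 N. Pads are 19 mm wide; open, the fingers measure 130 mm over their backs; the gripper's body (78 mm by 193 mm) begins 47 mm behind the grasp point.
Start: joints at [-1.042, 0.359, 0.012, 0, -1.224, -0.288], TCP at [160.948, -655.508, 199.961] pointing down, gripper open.
Joint ranges: [-3.07, 3.07], [-1.43, 2.12], [-1.02, 1.25], [-3.03, 1.67], [-3.05, -0], [-3.03, 3.03]. Speed limits (rad/s): [2.39, 2.39, 3.01, 3.14, 3.14, 3.14].

INTERFACE

Orientations are given as a unit quaternion [x, y, z, w].
In Python, from plant import bot gives the robot as it stands. Calls block until the motion is done:
- bot.move_ptp(position, orientation): joint-space move of the TCP to a pose.
- bot.line_to(position, velocity=150, ori=None): straight line of the TCP; ori=None keeps the orientation; velocity is the mean speed in mm/s.
- bot.move_joints(angles): joint-space move.
- bot.move_gripper(opening, force=None): finger opening in mm; force is the grip in N (None keeps the last); returns when the fingers have stopped.
- bot.pause(seconds).
- bot.solve_ik(position, orientation): joint angles nearest the present ones, or None.
- bot.read_state(): the state.
- bot.camera(name): name is "scene" or "side" or "wrist"; returns the picture (400x640x3 uint8, red, green, blue); there is no depth.
- bot.get_calibration(name): a dict with "fx", "fy", "cx", "cy" (pixels), "view" (4x4, takes a point from world to camera coordinates); the wrist camera has in their place "T_tool_cam" (4x4, takes a point from camera to tool coordinates, whose origin is the TCP and whose axes are the flange's). Camera axes: x right, y up, looking along -z (the intrinsics and any distortion apply to the point x, -y, -z); pixel columns grow to the right and rows downward; lengths in mm; the calibration is good to about 2 mm. The wrist camera is an equidistant fisheye: a pixel r from the principal point sees the ray r / f radians off the axis. A picture is of the moment at which its call begins: read the wrist's pose just before it. get_calibration takes no time and is no camera call.
A pose or a line that the arm cannot do raises bot.Unreachable and nothing moves.
- bot.close_job(): hands the job in, once; it reports no verdict.
The state is a dict: "t": time; "joint_pos": joint angles; "qvel": joint speeds; "tau": joint torques, N m; "tcp_pos": TCP position; "eef_rot": TCP orientation; "contact_force": force on the tool from outside, world axes, zero at the start; "moment": the same for the moment, N m; "width": finger opening in mm.
Only numpy, scipy, OpenCV 4.12 (cv2) and the standard library are available. Lean on these libraries where they do the work, as an engineer would, in place of code of your own. Each camera call takes 0.05 s, during which the arm holds its last target. There are 200 camera calls.

TASK

Finish laying out the parts of three stripped saws in the sectioned steel tray, one part to a section: the three box-shaped silencers flat on their undersides in the row of long sections, lengthwise, and the three finned cylinders standing upright, bore up, in the row of short sections; each row runs in order of size with the smallest at the tray's carry-handle end. The middle-sized silencer and cylinder are already in place in the middle sections and stay there. Put every part in the middle of its section with the silencers squared up to it, setting each down gently without dropping it or tipping it over. Leave the other things on the bench where they are.

Things in the scene. Friction and masses are not known exactly. Their poses are not given: they have to be found in the camera images.
- silencer_small: the small of three silencers: a plain dark steel box 64 long (its x) x 38 wide (its y) x 50 high, a black outlet spot and two bolt heads on top; origin at the centre of its underside, z up; graspable across its width
- silencer_medium: the medium of three silencers, already in its section: a plain dark steel box 78 long (its x) x 44 wide (its y) x 56 high, a black outlet spot and two bolt heads on top; origin at the centre of its underside, z up; graspable across its width
- silencer_large: the large of three silencers: a plain dark steel box 92 long (its x) x 50 wide (its y) x 62 high, a black outlet spot and two bolt heads on top; origin at the centre of its underside, z up; graspable across its width
- cylinder_small: the small of three engine cylinders: a round bare-aluminium barrel with cooling fins and a black bore mouth on top, diameter 44, height 56; origin at the centre of its underside, z up
- cylinder_medium: the medium of three engine cylinders, already in its section: a round bare-aluminium barrel with cooling fins and a black bore mouth on top, diameter 50, height 68; origin at the centre of its underside, z up
- cylinder_large: the large of three engine cylinders: a round bare-aluminium barrel with cooling fins and a black bore mouth on top, diameter 56, height 80; origin at the centre of its underside, z up
- tray: fixed bare steel tray, 184 (x) x 244 (y), walls and dividers 4 thick, tops 16 above the bench, floor 4 thick. Robot side (-x): row of three long sections, inside 104 (x) by 76 (y); behind them three short ones, inside 68 (x) by 76 (y); 80 apart along y. Dark U-shaped carry handle stands out 31 at the +y end. Origin: centre of underside
- long_small (a point): centre of the floor of the long section nearest the carry handle, 4 above the bench, axes as the tray; where the small silencer belongs
- long_medium (a point): centre of the floor of the long section in the middle, 4 above the bench, axes as the tray; where the medium silencer belongs
- long_large (a point): centre of the floor of the long section farthest from the handle, 4 above the bench, axes as the tray; where the large silencer belongs
- short_small (a point): centre of the floor of the short section nearest the carry handle, 4 above the bench, axes as the tray; where the small cylinder belongs
- short_medium (a point): centre of the floor of the short section in the middle, 4 above the bench, axes as the tray; where the medium cylinder belongs
- short_large (a point): centre of the floor of the short section farthest from the handle, 4 above the bench, axes as the tray; where the large cylinder belongs
- plug_socket: bystander: upright steel tube socket, diameter 24, height 70; origin under its centre
- hex_bolt: bystander: dark steel bolt standing on its head, head 27 across and 10 high, shank diameter 16, 70 high in all; origin under its centre
- oiler: bystander: small white pot with black cap, diameter 25, height 85; origin under its centre
- oil_bottle: bystander: white oil bottle, diameter 68, height 150; origin under its centre
- spray_can: bystander: grey spray can, diameter 60, height 160; origin under its centre
- hammer: bystander: hammer about 220 long lying along its x; origin near its middle, on the bench
- air_filter: bystander: round pleated paper air filter with black rubber ends, diameter 58, height 46; origin under its centre
- carburettor: bystander: small cast carburettor, block 44 x 40 x 46 high with a round stub sticking out 20 along its +x; origin under the block's centre

How it is judged:
By the outcome, as a careful person would: the job done as asked, in the order asked, and still so for the second after the job is handed in, with the robot touching nothing.
It also fails if it takes over 72 s, if anything falls off the work surface, if the arm or the gripper's body presses on something with over 40 N, if the wrist force passes 120 N, or if a joint passes its speed limit or range.

## Working session

There is one attempt and no reset: what is moved stays moved. The work goes in short steps, each a Python script; the robot and the scene stay as the last script left them, time stands still between calls to the robot, and variables do not carry over. Pictures are saved under pics/ and viewed, about 8 in all and at most 12, crops included, and the job is handed in when it is done.

```bash
mkdir -p pics; ls; python3 - <<'E'
from plant import bot
import cv2, numpy as np
np.set_printoptions(precision=3,suppress=True)
ims=[]
for n in("scene","side"):
    im=bot.camera(n); cv2.imwrite(f"pics/{n}0.png",im[:,:,::-1]); c=bot.get_calibration(n); print(n,{k:(np.array(v) if k=="view" else v) for k,v in c.items()})
print(bot.get_calibration("wrist")); s=bot.read_state(); print(s)
E
```

```text
pics
scene {'fx': 417.1574715036524, 'fy': 417.1574715036524, 'cx': 317.32835867582526, 'cy': 203.57665550869945, 'view': array([[    0.83 ,     0.558,    -0.001,  -487.777],
       [   -0.367,     0.547,     0.752,   177.892],
       [    0.42 ,    -0.624,     0.659, -1592.738],
       [    0.   ,     0.   ,     0.   ,     1.   ]])}
side {'fx': 428.22696405132405, 'fy': 428.22696405132405, 'cx': 326.38541572794577, 'cy': 193.2820267820256, 'view': array([[  -0.795,   -0.606,    0.011,  463.164],
       [   0.406,   -0.518,    0.753, -271.97 ],
       [  -0.451,    0.603,    0.658, -799.979],
       [   0.   ,    0.   ,    0.   ,    1.   ]])}
{'fx': 309.70691628693146, 'fy': 309.70691628693146, 'cx': 317.12555440113186, 'cy': 203.99768816512503, 'T_tool_cam': array([[   0.   ,    0.968,    0.252,   67.613],
       [   1.   ,    0.   ,   -0.001,    0.102],
       [  -0.001,    0.252,   -0.968, -184.712],
       [   0.   ,    0.   ,    0.   ,    1.   ]])}
{'t': 0.1, 'joint_pos': array([-1.042,  0.359,  0.011, -0.   , -1.224, -0.288]), 'qvel': array([ 0.003, -0.002,  0.001,  0.002, -0.001,  0.001]), 'tau': array([ -0.002, -58.417,  29.375,   7.016,   0.01 ,  -0.   ]), 'tcp_pos': array([ 160.833, -655.087,  199.137]), 'eef_rot': array([-0.12 ,  0.993,  0.001, -0.   ]), 'contact_force': array([ 0.469, -0.553,  0.232]), 'moment': array([ 0.015, -0.016, -0.011]), 'width': 87.6309932660538}
```

View pics/scene0.png

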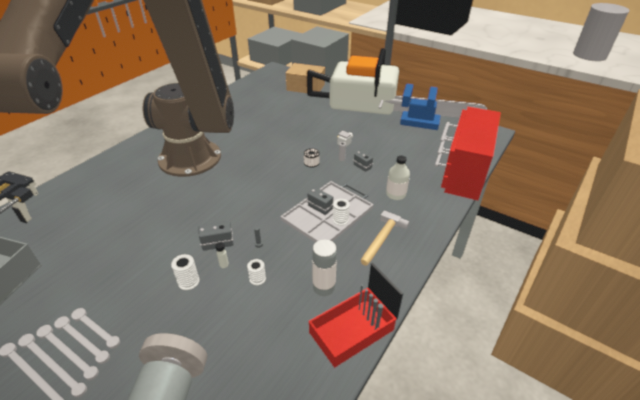

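View pics/side0.png

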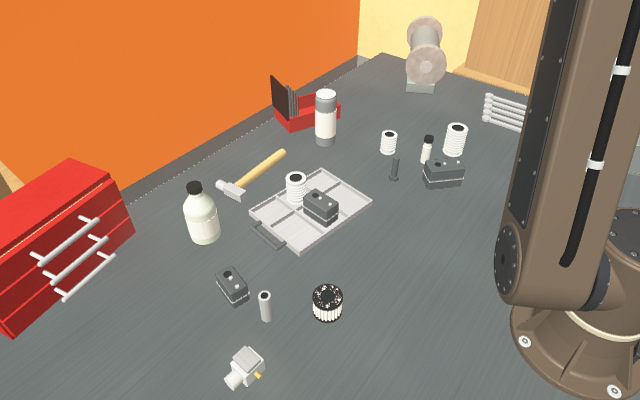

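```bash
cat > h.py <<'E'
from plant import bot
import cv2, numpy as np
from scipy.spatial.transform import Rotation as Rn
np.set_printoptions(precision=3,suppress=True)
def Q(yaw): # tool down, jaws along world direction yaw+90deg
    return (Rn.from_euler('z',yaw)*Rn.from_quat([0,1,0,0])).as_quat()
def ray(name,px,st=None):
    c=bot.get_calibration(name); px=np.atleast_2d(px).astype(float)
    u=(px[:,0]-c['cx'])/c['fx']; v=(px[:,1]-c['cy'])/c['fy']
    if name=='wrist':
        th=np.hypot(u,v); k=np.sin(th)/np.maximum(th,1e-9)
        d=np.c_[u*k,-v*k,-np.cos(th)]
        T=np.eye(4); T[:3,:3]=Rn.from_quat(st['eef_rot']).as_matrix(); T[:3,3]=st['tcp_pos']
        M=T@np.array(c['T_tool_cam'])
    else:
        d=np.c_[u,-v,-np.ones(len(u))]; M=np.linalg.inv(np.array(c['view']))
    return M[:3,3], d@M[:3,:3].T
def onz(name,px,z,st=None):
    o,d=ray(name,px,st); return (o+d*((z-o[2])/d[:,2])[:,None])[:,:2]
def shot(fn):
    st=bot.read_state(); im=bot.camera('wrist')[:,:,::-1].copy(); cv2.imwrite('pics/'+fn+'.png',im)
    np.savez('pics/'+fn+'.npz',eef_rot=st['eef_rot'],tcp_pos=st['tcp_pos']); return im,st
def load(fn): return cv2.imread('pics/'+fn+'.png'), dict(np.load('pics/'+fn+'.npz'))
E
python3 - <<'E'
from h import *
P=dict(sl=(443,164,62),cl=(456,127,80),cs=(388,133,56),ss=(231,276,50),t1=(325,168,16),t2=(372,201,16),t3=(299,254,16),t4=(249,212,16),cm=(295,177,68),sm=(321,196,56),plug=(264,293,70),bolt=(396,158,70),oiler=(429,138,85),filt=(327,293,46),spray=(326,93,160),bottle=(194,187,150),carb=(245,355,46))
for k,(u,v,z) in P.items(): print(k,onz('side',(u,v),z)[0])
E
```

```text
sl [ 406.186 -261.868]
cl [ 445.519 -418.269]
cs [ 596.844 -306.754]
ss [578.942 313.67 ]
t1 [ 670.188 -108.659]
t2 [497.908 -74.909]
t3 [529.904 167.035]
t4 [708.875 139.819]
cm [665.543  18.443]
sm [581.039  23.822]
plug [488.979 312.68 ]
bolt [ 509.803 -199.475]
oiler [ 476.932 -313.952]
filt [407.844 227.943]
spray [ 759.977 -228.206]
bottle [740.124 247.462]
carb [441.104 411.953]
```

```bash
python3 - <<'E'
from h import *
ims=[]
for fn,p in (('A',(500,-270,200)),('B',(590,20,200)),('C',(540,290,200))):
    bot.move_ptp(p,Q(0)); bot.pause(.1); im,st=shot(fn); print(st['t'],st['tcp_pos']); ims.append(im)
cv2.imwrite('pics/m1.png',cv2.resize(np.vstack([ims[0][:,:],ims[1]]),None,fx=.75,fy=.75))
E
```

```text
2.0583 [ 499.708 -270.738  199.934]
3.3667 [589.867  18.644 200.079]
4.5833 [540.559 288.587 200.129]
```

View pics/m1.png

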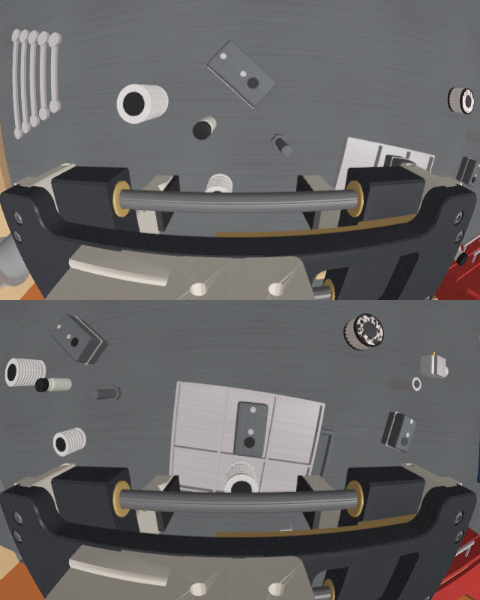

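View pics/C.png

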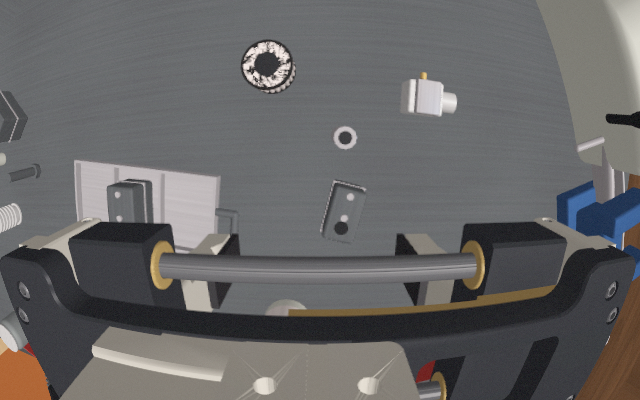

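```bash
python3 - <<'E'
from h import *
A,B,C=[load(f)[0] for f in 'ABC']
def crop(im,x,y,w,h,s): return cv2.resize(im[y:y+h,x:x+w],(w*s,h*s),interpolation=cv2.INTER_CUBIC)
M=np.zeros((600,800,3),np.uint8)
def put(c,x,y): M[y:y+c.shape[0],x:x+c.shape[1]]=c
put(crop(A,265,40,110,110,3),0,0)
put(crop(C,305,170,80,80,3),330,0)
put(crop(A,145,95,90,90,2),600,0)
put(crop(B,60,160,60,60,3),600,190)
put(crop(B,220,100,240,110,2),0,340)
put(crop(B,270,130,100,120,2),490,360)
cv2.imwrite('pics/m2.png',M)
E
```

```text
(no output)
```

View pics/m2.png

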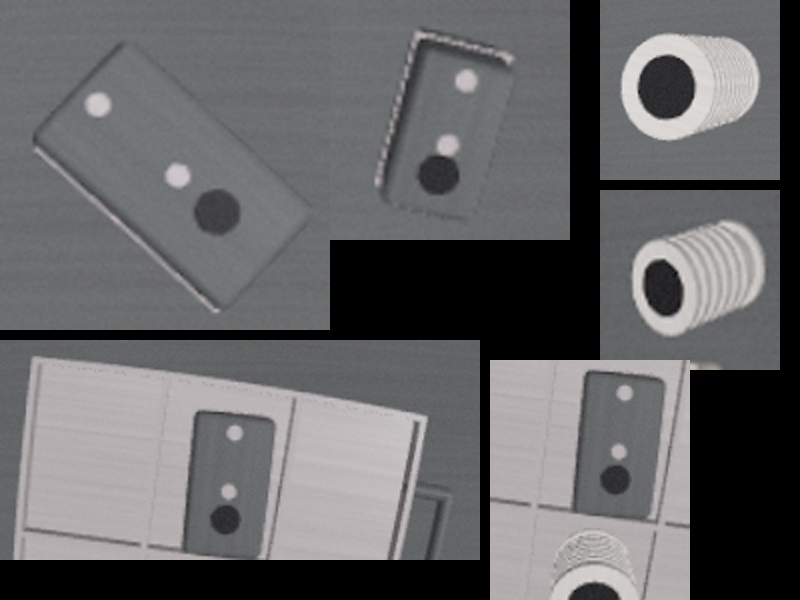

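```bash
cat > meas.py <<'E'
from h import *
st={f:load(f)[1] for f in 'ABC'}
def box(f,p,o,s,off,z):
    p=(np.array(p)-o)/s+off; w=onz('wrist',p,z,st[f]); e=np.roll(w,-1,0)-w
    l=(e[1-0]*0 if 0 else 0); L=np.linalg.norm(e,axis=1); i=L.argmax()%2
    d=e[i]-e[i+2]; return w.mean(0), np.arctan2(d[1],d[0]), L
print('sl',*box('A',[(125,43),(310,208),(218,310),(36,140)],(0,0),3,(265,40),62))
print('ss',*box('C',[(425,37),(512,62),(468,218),(384,195)],(330,0),3,(305,170),50))
print('sm',*box('B',[(585,371),(665,379),(651,522),(574,514)],(490,360),2,(270,130),56))
print('cl',onz('wrist',(178.5,138.5),80,st['A']),'cs',onz('wrist',(81.3,192.7),56,st['B']))
w=onz('wrist',[(236.5,108.5),(433.5,138.5),(293.5,203.5),(354,210.5)],16,st['B'])
l=np.array([(-92,-122),(-92,122),(18,-40),(18,40.]])if 0 else np.array([(-92,-122),(-92,122),(18,-40),(18,40.)])
H=(w-w.mean(0)).T@(l-l.mean(0)); U,S,V=np.linalg.svd(H); R=U@V; c=w.mean(0)-R@l.mean(0)
yaw=np.arctan2(R[1,0],R[0,0]); print('tray',c,yaw,'res',(w-(l@R.T+c)))
print('long_medium',R@[-36,0]+c,'short_medium',R@[54,0]+c)
E
sed -i 's/^l=np.array(.*if 0 else /l=/; s/^    l=(e.*; L=/    L=/' meas.py; python3 meas.py
```

```text
sl [ 403.498 -264.586] 0.8210622683084047 [86.079 48.189 86.661 45.86 ]
ss [571.109 319.528] -0.23480766131184805 [33.905 63.652 34.15  63.263]
sm [574.461  37.81 ] -0.07700643372696013 [42.621 78.957 42.873 78.222]
cl [[ 440.536 -415.104]] cs [[ 591.558 -300.799]]
tray [606.312  30.036] -0.142911674550372 res [[ 1.906  0.195]
 [ 1.959 -0.275]
 [-0.789  2.153]
 [-3.076 -2.073]]
long_medium [570.679  35.163] short_medium [659.762  22.345]
```

```bash
python3 - <<'E'
from h import *
bot.move_ptp((715,28,170),Q(-.14)); bot.pause(.15); im,st=shot('D'); print(st['t'],st['tcp_pos'])
for y in (Q(-.14+np.pi/2),Q(-.14-np.pi/2)):
    print([bot.solve_ik(p,y) for p in ((440,-415,26),(592,-301,26),(648,-57,26),(671,101,26))])
cv2.imwrite('pics/D2.png',cv2.resize(im[:260,100:540],None,fx=1.8,fy=1.8,interpolation=cv2.INTER_CUBIC))
E
```

```text
5.9917 [714.816  29.664 170.609]
[array([-0.433,  0.408, -0.355,  0.   , -0.808,  0.293]), array([-0.177,  0.488, -0.215,  0.   , -0.868,  0.037]), array([ 0.212,  0.469, -0.248,  0.   , -0.854, -0.352]), array([ 0.436,  0.508, -0.179,  0.   , -0.884, -0.576])]
[array([-0.433,  0.408, -0.355,  0.   , -0.808, -2.848]), None, array([ 0.212,  0.469, -0.248,  0.   , -0.854,  2.79 ]), array([ 0.436,  0.508, -0.179,  0.   , -0.884,  2.566])]
```

View pics/D2.png

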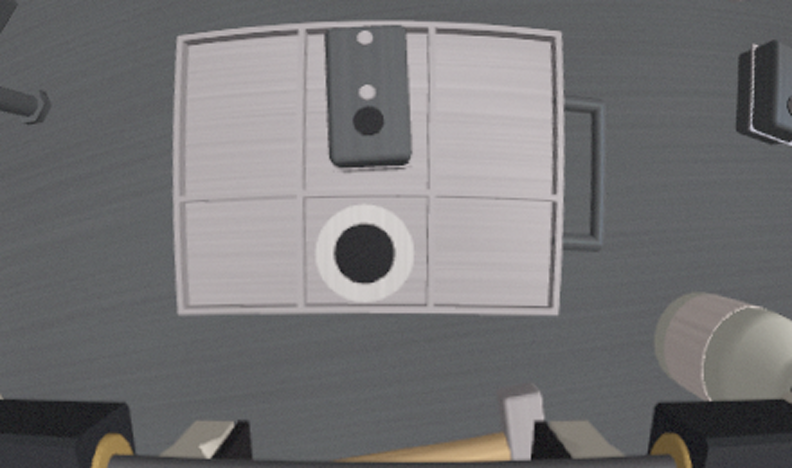

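```bash
python3 - <<'E'
from h import *
st=load('D')[1]
f=lambda p,z: onz('wrist',np.array(p)/1.8+[100,0],z,st)
w=f([(178,37),(563,32),(558,314),(180,314),(305,198),(430,197)],16)
l=np.array([(-92,-122),(-92,122),(92,122),(92,-122),(18,-40),(18,40.)])
U,S,V=np.linalg.svd((w-w.mean(0)).T@(l-l.mean(0))); R=U@V; c=w.mean(0)-R@l.mean(0)
print('tray',c,np.arctan2(R[1,0],R[0,0]),'\n',w-(l@R.T+c))
print('cm',f([(364,253)],68),(R.T@(f([(364,253)],68)[0]-c)),'sm', R.T@(f([(368,95)],56)[0]-c), (R.T@(f([(326,27),(407,26),(412,165),(332,164)],56)-c).T).T)
np.savez('tray.npz',c=c,R=R,yaw=np.arctan2(R[1,0],R[0,0]))
E
```

```text
tray [609.065  30.429] -0.14096669127519082 
 [[-0.135 -0.015]
 [-0.676  0.477]
 [-1.745 -1.058]
 [-1.385  0.71 ]
 [ 2.404  2.194]
 [ 1.536 -2.308]]
cm [[660.217  23.843]] [51.569  0.666] sm [-33.981   2.048] [[-74.591 -20.99 ]
 [-74.552  22.719]
 [  4.709  25.471]
 [  3.964 -16.899]]
```

```bash
cat >> h.py <<'E'
def look(fn,obj,yaw,z=170):
    p=np.array(obj[:2])+67.6*np.array([np.cos(yaw),np.sin(yaw)])
    bot.move_ptp((*p,z),Q(yaw)); bot.pause(.12); return shot(fn)
def bore(im,st,z,near=(317,125)):
    g=cv2.cvtColor(im,cv2.COLOR_BGR2GRAY); m=(g<65).astype(np.uint8); m[240:]=0
    n,lab,s,c=cv2.connectedComponentsWithStats(m); best=[i for i in range(1,n) if 300<s[i,4]<4000]
    i=min(best,key=lambda i:np.hypot(*(c[i]-near))); return c[i],s[i],onz('wrist',c[i],z,st)[0]
E
python3 - <<'E'
from h import *
gy=-.141+np.pi/2
im1,s1=look('cs',(592,-301),gy); im2,s2=look('cl',(440,-415),gy,190); im3,s3=look('sl',(403.5,-264.6),.82)
print(s3['t']); print('cs',*bore(im1,s1,56)); print('cl',*bore(im2,s2,80))
M=np.hstack([cv2.resize(i[20:240,210:430],None,fx=k,fy=k,interpolation=cv2.INTER_CUBIC)[:440] for i,k in((np.vstack([im1,im2])[:0],1),) ] ) if 0 else None
a=cv2.resize(im3[20:240,210:430],(560,560),interpolation=cv2.INTER_CUBIC)
b=np.vstack([cv2.resize(i[20:240,210:430],(220,220)) for i in (im1,im2)]); b=np.vstack([b,np.zeros((120,220,3),np.uint8)])
cv2.imwrite('pics/m3.png',np.hstack([a,b]))
E
```

```text
9.8167
cs [317.057 121.401] [305 110  26  26 387] [ 591.555 -303.653]
cl [316.852 121.198] [300 106  35  35 683] [ 440.081 -417.993]
```

View pics/m3.png

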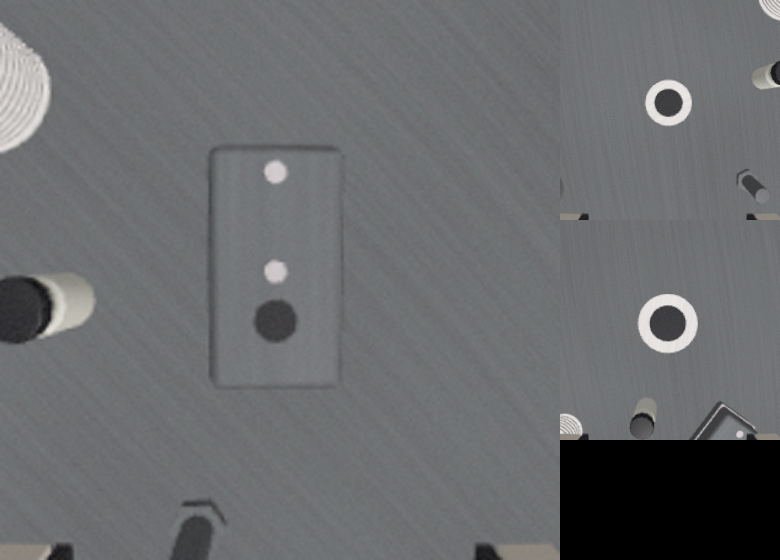

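```bash
cat >> h.py <<'E'
T=np.load('tray.npz') if __import__('os').path.exists('tray.npz') else None
TY=-.141
def inTray(x,y):
    R=T['R']; return R@np.array([x,y])+T['c']-np.array([.5,0])
def pick(xy,yaw,w,rel,force=35,zc=150,openw=None):
    q=Q(yaw); bot.move_gripper(min(88,openw or w+22)); bot.move_ptp((*xy,zc),q)
    bot.line_to((*xy,rel+25),250); bot.line_to((*xy,rel),80)
    bot.move_gripper(max(w-15,0),force); s=bot.read_state(); print('grip w',s['width'],'z',s['tcp_pos'],'t',s['t'])
    bot.line_to((*xy,rel+20),80); bot.line_to((*xy,zc),250)
    s=bot.read_state(); print('lifted w',s['width'],'F',s['contact_force'])
def place(xy,yaw,w,rel,zc=150,openw=None):
    q=Q(yaw); bot.line_to((*xy,zc),300,ori=q) ; bot.line_to((*xy,rel+4+15),250); bot.line_to((*xy,rel+4+3),40); bot.pause(.1)
    s=bot.read_state(); f0=s['contact_force'][2]; print('above',s['tcp_pos'],'F',f0,'M',s['moment'])
    for d in np.arange(2,-2.1,-.5):
        bot.line_to((*xy,rel+4+d),10); s=bot.read_state()
        if s['contact_force'][2]-f0>2.5: break
    print('down',d,s['tcp_pos'],s['contact_force'][2]-f0,'w',s['width'])
    bot.move_gripper(openw or w+10); bot.pause(.1); bot.line_to((*xy,rel+30),60); bot.line_to((*xy,zc),250); print('t',bot.read_state()['t'])
E
python3 - <<'E'
from h import *
p=np.array([(209,146),(343,147),(341,387),(212,387)])*220/560+[210,20]
w=onz('wrist',p,62,load('sl')[1]); e=w[2]+w[3]-w[0]-w[1]; print('sl',w.mean(0),np.arctan2(e[1],e[0]),np.linalg.norm(e)/2)
gy=TY+np.pi/2
print(inTray(54,-80))
pick((440,-418),gy,56,24); place(inTray(54,-80),gy,56,24)
E
```

```text
sl [ 402.576 -264.004] 0.823428105850317 90.2231683555945
[650.79  -56.364]
grip w 55.84384610170165 z [ 440.064 -418.103   24.314] t 12.7833
lifted w 55.48101738727601 F [-0.839  0.816 -4.239]
above [650.976 -56.345  31.286] F -2.82230485026089 M [0.127 0.031 0.021]
down 0.0 [650.835 -56.382  28.367] 3.397549077185633 w 55.409478728842736
t 19.3667
```

```bash
python3 - <<'E'
from h import *
gy=TY+np.pi/2
pick((591.6,-303.5),gy,44,20); place(inTray(54,80),gy,44,20)
im,st=look('ss',(571,319.5),-.235); print(st['t'])
cv2.imwrite('pics/ss2.png',cv2.resize(im[20:240,210:430],(560,560),interpolation=cv2.INTER_CUBIC))
E
```

```text
grip w 42.57942503466341 z [ 591.601 -303.563   20.273] t 22.125
lifted w 43.033053345860075 F [ 0.146  1.108 -2.785]
above [673.483 102.14   27.305] F -3.1239712708119294 M [0.021 0.079 0.004]
down 0.0 [673.336 102.039  24.311] 4.144141257284892 w 43.13929704671773
t 28.75
30.5667
```

View pics/ss2.png

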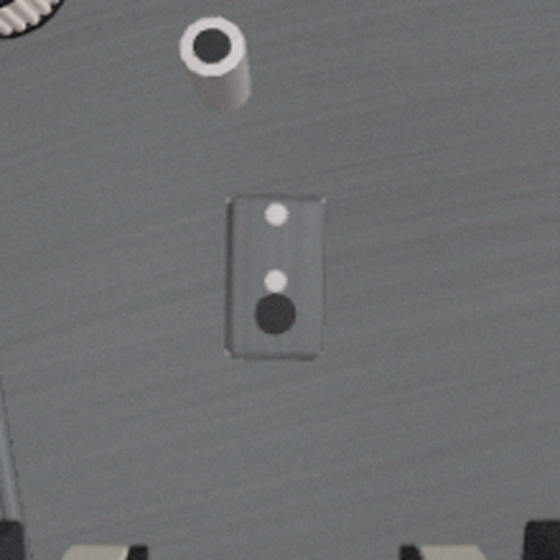

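```bash
python3 - <<'E'
from h import *
p=np.array([(228,196),(325,197),(322,359),(228,357)])*220/560+[210,20]
w=onz('wrist',p,50,load('ss')[1]); e=w[2]+w[3]-w[0]-w[1]; y=np.arctan2(e[1],e[0]); c=w.mean(0); print('ss',c,y,np.linalg.norm(e)/2)
pick(c,y,38,18,45); place(inTray(-36,80),TY,38,18,openw=50)
pick((402.6,-264),.823,50,26,45,openw=68); place(inTray(-36,-80),TY,50,26,openw=62)
bot.move_ptp((715,28,170),Q(-.14)); bot.pause(.15); im,st=shot('E'); print(st['t'],st['tcp_pos'])
cv2.imwrite('pics/E2.png',cv2.resize(im[:260,100:540],None,fx=1.8,fy=1.8,interpolation=cv2.INTER_CUBIC))
E
```

```text
ss [574.915 319.762] -0.24356754781502865 62.68608138927505
grip w 36.8352601480489 z [575.024 319.808  18.323] t 32.9333
lifted w 37.31789946024365 F [-0.546 -0.486 -3.018]
above [584.336 114.696  25.298] F -0.3707381002492207 M [-0.07  -0.016 -0.04 ]
down -0.5 [584.299 114.619  22.198] 7.19285112936681 w 37.205657425503944
t 39.175
grip w 49.194181169893874 z [ 403.13  -264.183   26.491] t 42.7667
lifted w 49.14503103738431 F [-0.058  0.418 -2.785]
above [561.908 -43.677  33.287] F -1.8540919972502463 M [ 0.012 -0.001  0.029]
down 0.0 [561.83  -43.762  30.513] 6.848542384247837 w 49.455749707580864
t 49.1583
50.025 [714.148  27.484 169.646]
```

View pics/E2.png

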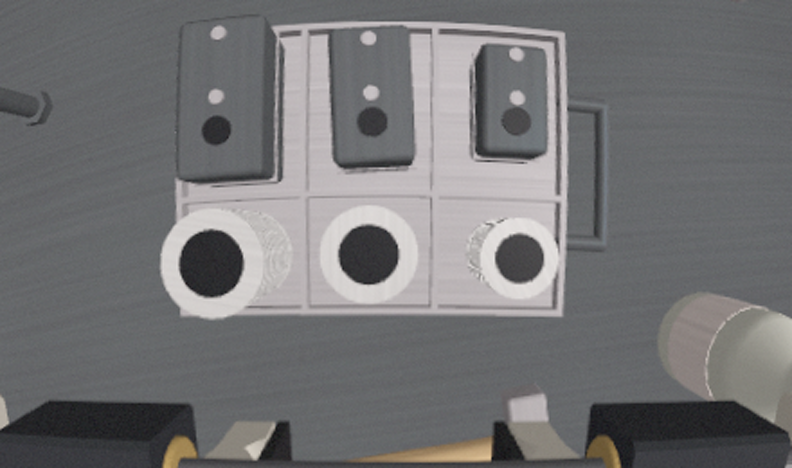

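```bash
python3 - <<'E'
from h import *
st=load('E')[1]
f=lambda p,z:(onz('wrist',np.array(p)/1.8+[100,0],z+4,st)-T['c'])@T['R']
for n,p,z in(('cl',[(211,264)],80),('cm',[(369,254)],68),('cs',[(520,258)],56)): print(n,f(p,z)[0],'want x54')
for n,p,z in(('sl',[(181,22),(268,15),(268,179),(177,181)],62),('sm',[(330,28),(411,26),(414,165),(336,165)],56),('ss',[(481,44),(546,43),(546,157),(479,155)],50)):
    w=f(p,z); e=w[2]+w[3]-w[0]-w[1]; print(n,w.mean(0),'yaw',np.arctan2(e[1],e[0]),'want x-36')
E
```

```text
cl [ 53.847 -77.758] want x54
cm [51.3    1.212] want x54
cs [52.942 81.334] want x54
sl [-35.808 -77.219] yaw 0.009341783777414889 want x-36
sm [-34.231   2.607] yaw 0.033661106219904945 want x-36
ss [-35.49   78.688] yaw -0.022367161929667072 want x-36
```

All parts measure within 3 mm of their section centres and squared to within about 0.02 rad, so I'm handing in.

```bash
python3 -c "
from plant import bot
bot.close_job()"
```

```text
the job is handed in; nothing more can be done
```

The job is handed in: all four loose parts are in their sections, smallest at the handle end. The clock read about 50 s at the last picture, against the 72 s limit. I never commanded a move on the medium parts or the other things on the bench.

| Part placed | Offset from section centre (mm, tray x / y) | Out of square (rad) |
|---|---|---|
| Large cylinder | about 0 / 2 | – |
| Small cylinder | about 1 / 1 | – |
| Large silencer | about 0 / 3 | 0.01 |
| Small silencer | about 0.5 / 1 | 0.02 |

- **Setting down:** each part was lowered in 0.5 mm steps until it touched the tray, with 3–7 N of contact force, then released. The last wrist view showed all four upright and flat.
- **Disagreements:** the untouched medium parts also read 2–3 mm off centre, and the medium silencer about 0.03 rad. The camera calibration is only good to about 2 mm, so part of these offsets may be measurement error. The tray corner and divider fit also had residuals up to about 3 mm.
- **Not checked:** I took no full-scene picture at the end. The last view covered the tray and its surroundings only, and I saw nothing knocked over there.

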